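# Pack up the free end of a ring mandrel with slips and a wedge, and hold the packing

## Robot

A 6-joint arm with a two-finger parallel gripper is mounted at the origin on the work surface. World frame = base frame: x ahead of the robot, y to its left, z up, the work surface at z = 0. Lengths are in mm, angles in rad, forces in N, time in s.
With the tool pointing down it reaches from about 275 to 1000 mm from the base axis. Payload 8.4 kg.
Tool frame: the origin (TCP) lies at the very end of the fingers, on their centre line; the grasp point (between the pads) lies 19 mm behind it; z points along the fingers, y is the direction in which the jaws open and shut (so a half turn about z gives the same grasp; the last joint's range is limited). The gripper opens to 85 mm and grips with 20 to 120 N. Pads are 22 mm wide; open, the fingers measure 114 mm over their backs; the gripper's body (76 mm by 85 mm) begins 54 mm behind the grasp point. The pads swing forward as they close: fully open they stand 13 mm farther back than shut.
Start: joints at [-1.165, 0.353, 1.633, -0, 1.155, -0.002], TCP at [247.868, -573.75, 231.281] pointing down, gripper open.
Joint ranges: [-2.63, 2.63], [-0.92, 2.1], [0.06, 2.66], [-1.3, 4.44], [0, 2.69], [-3.02, 3.02]. Speed limits (rad/s): [2.22, 2.22, 2.79, 3.14, 3.14, 3.14].

## Interface

Orientations are given as [roll, pitch, yaw] about the fixed x, y, z axes, in that order (R = Rz(yaw) Ry(pitch) Rx(roll)).
In Python, from rig import r gives the robot as it stands.
- The arm moves only by the tool jog_arm, never from a script. Its argument "moves" is a list of rows, each an object with "grip": the gripper command: -1 is fully open, 1 is shut, values between are in proportion; "translation": the shift along the tool's x, y, z in m, a list of three; "twist": the turn, a rotation vector about the tool's x, y, z in rad, a list of three. In form: [{"grip": grip, "translation": [dx, dy, dz], "twist": [ax, ay, az]}, ...]. A call has 1 to 10 rows; each row shifts and turns the commanded pose from where the row before left it, along the tool's axes as they then stand; what a row does not reach is not made up. A row lasts 1/12 s, in which the tool goes at most 41.7 mm and 7.16 degrees, less where a joint would pass 70% of its speed; a pose out of reach is approached as far as the arm can. A call with a gripper value outside its range is refused whole. The fingers move at their own pace and stop on an object; "squeeze" is the grip in N (left out, the last holds). Time passes only in rows, so rows that do not move let the fingers close. It gives the time, the measured TCP pose, the force and the opening at its end, in the units of the state.
- r.sense(): the state, without advancing time (a new reading comes with each control period).
- r.grab_frame(name): name is "side" or "top" or "wrist"; returns (picture, depth): 480x640x3 uint8, red, green, blue; 480x640 float32, mm along the optical axis (not along the pixel's ray), 0 where there is no reading.
- r.calibration(name): a dict with "fx", "fy", "cx", "cy" (pixels), "R" (3x3) and "t" (3): a world point X has camera coordinates R X + t. Camera axes: x right, y down, z forward; pixel columns grow to the right and rows downward; lengths in mm; the calibration is good to about 2 mm. A picture is of the moment at which its call begins: read the wrist's pose just before it. calibration takes no time and is no camera call; for the wrist camera it gives the pose at the moment of the call.
- r.sign_off(): hands the job in, once; it reports no verdict.
The state is a dict: "clock": time; "qpos": joint angles; "qvel": joint speeds; "joint_efforts": joint torques, N m; "eef_pos": TCP position; "tcp_rot": TCP orientation; "contact_force": force on the tool from outside, world axes, zero at the start; "wrist_torque": the same for the moment, N m; "opening": opening from 0.0 (shut) to 1.0 (fully open).
Only numpy, scipy, OpenCV 4.12 (cv2) and the standard library are available. Lean on these libraries where they do the work, as an engineer would, in place of code of your own. Each camera call takes 0.05 s, during which the arm holds its last target.

## Task

The ring mandrel is about to be hammered on, so pack up its free end from the board below: lay beech slips flat on the board across under the free end, one on another, until the gap left is one that the tapered wedge can close, then slide the wedge in on top of them, thin end first, until you feel it bear firmly against the mandrel and the mandrel just begins to rise; do not jack the mandrel up more than a few millimetres. Finish still holding the wedge pushed home, with the mandrel borne by the packing alone and not touched by the robot, and leave the other tools on the bench where they are.

Things in the scene. Friction and masses are not known exactly. Their poses are not given: they have to be found in the camera images.
- holder: fixed mandrel holder on a plywood board 18 mm thick (x -35 to +100, y -60 to +300 mm). Origin: on the bench, straight below the place where the mandrel is packed up; x points away from the robot (within 0.2 rad), y along the mandrel towards the steel column, z up. The column, 160 mm high over the bench, stands at x 44 to 80, y 207 to 263 mm
- rest (a point): point on the top of the holder's board (18 mm above its origin), straight below the place to pack up
- stop (a point): middle of the near face of a wooden stop strip, at board level (holder x 80 mm, y 0). The strip is 20 mm high above the board, 20 mm deep and reaches from y -60 to +60 mm: slips pushed in from the robot's side butt against it and cannot be dragged further
- mandrel: tapered round steel ring mandrel with scribed size rings, held over the board by a clamp shoe on the column. Origin: on its axis in the shoe, at holder x 0, y 235 mm; it points along the holder's -y, 26 mm thick at the shoe, 14 mm at y 0, 12 mm at its free end (y -40 mm), underside level. Springy in its holder: at y 0 it rises about 1 mm for every 3 N pushed up on it
- mandrel_under (a point): point on the mandrel's underside straight above rest. Its height over rest is the gap to be packed, 17 to 33 mm, as the shoe's height differs from job to job; it rises when the packing lifts the mandrel
- slipA: one of three alike beech slips, 150 x 28 x 10 mm, lying flat on the bench to the robot's right, pointing roughly away from it. Origin: centre of the underside, x along its length, z up. One or two are needed, according to the gap
- slipB: one of three alike beech slips, 150 x 28 x 10 mm, lying flat on the bench to the robot's right, pointing roughly away from it. Origin: centre of the underside, x along its length, z up. One or two are needed, according to the gap
- slipC: one of three alike beech slips, 150 x 28 x 10 mm, lying flat on the bench to the robot's right, pointing roughly away from it. Origin: centre of the underside, x along its length, z up. One or two are needed, according to the gap
- wedge: beech wedge, 150 x 28 mm, lying on its underside among the slips. Origin: centre of the underside, x along its length towards the thin end (away from the robot). Its rear 80 mm (x -75 to +5 mm) is a parallel grip 17 mm thick; from x +5 mm the top slopes down evenly, 1 mm in 5, to 3 mm thick at the thin end (x +75 mm). Friction on wood and steel about 0.5 to 0.7
- hammer: bystander, to be left where it is: planishing hammer lying on its side, wooden handle, steel head, 210 mm long, 70 mm over the head
- ring_blank: bystander, to be left where it is: brass ring blank lying flat, 24 mm across, 7 mm high
- loupe: bystander, to be left where it is: black eyeglass (loupe) standing on its narrow end, 42 mm across, 42 mm high
- flux_dish: bystander, to be left where it is: small white ceramic dish, 68 mm across, 24 mm high
- doming_block: bystander, to be left where it is: steel cube with hollows, 50 mm
- charcoal: bystander, to be left where it is: black charcoal soldering block, 100 x 60 x 32 mm
- needle_file: bystander, to be left where it is: needle file with a wooden handle, 220 mm long, 14 mm thick at the handle
- ring_clamp: bystander, to be left where it is: wooden ring clamp (hand vice) lying flat, 140 x 28 x 20 mm
Mind the look-alikes: they are no part of the job. What is shaped like the slipC but green or turquoise is not meant.

How it is judged (in metres and radians):
On the way, in this order (a step that is already met when the one before it is completed fails the run):
1. a slip lies flat on the board, across under the mandrel's free end, and has been let go (((x of slipA in the frame of holder between -0.045 and 0.045 m and y of slipA in the frame of holder between -0.03 and 0.03 m and z of slipA in the frame of holder between 0.013 and 0.023 m and angle between the x axis of slipA and the x axis of holder, either way round below 0.3 rad and angle between slipA's own z axis and vertical below 0.12 rad and contact force between the fingers and slipA below 0.3 N) or (x of slipB in the frame of holder between -0.045 and 0.045 m and y of slipB in the frame of holder between -0.03 and 0.03 m and z of slipB in the frame of holder between 0.013 and 0.023 m and angle between the x axis of slipB and the x axis of holder, either way round below 0.3 rad and angle between slipB's own z axis and vertical below 0.12 rad and contact force between the fingers and slipB below 0.3 N) or (x of slipC in the frame of holder between -0.045 and 0.045 m and y of slipC in the frame of holder between -0.03 and 0.03 m and z of slipC in the frame of holder between 0.013 and 0.023 m and angle between the x axis of slipC and the x axis of holder, either way round below 0.3 rad and angle between slipC's own z axis and vertical below 0.12 rad and contact force between the fingers and slipC below 0.3 N))), for 0.2 s.
2. the wedge, lying on a slip, begins to bear against the mandrel (contact force between wedge and mandrel above 1 N and (contact force between wedge and slipA above 0.7 N or contact force between wedge and slipB above 0.7 N or contact force between wedge and slipC above 0.7 N)), for 0.1 s.
At the end, for the whole second after the job is handed in: The fingers hold the wedge (over 1 N); it lies level, within 20 mm and 0.25 rad of square under the mandrel, bears on it with over 2 N and has raised it 0.6 to 4.5 mm; wedge on slip and slip on board press with over 1.5 N; the robot does not touch the mandrel; the other tools are in place (contact force between wedge and mandrel above 2 N and distance of mandrel_under from where it was at the start of the episode between 0.0006 and 0.0045 m and (contact force between wedge and slipA above 1.5 N or contact force between wedge and slipB above 1.5 N or contact force between wedge and slipC above 1.5 N) and contact force between any of slipA, slipB, slipC and holder above 1.5 N and contact force between the fingers and wedge above 1 N and contact force between each of the fingers, the arm and mandrel below 0.3 N and angle between the x axis of wedge and the x axis of holder, either way round below 0.25 rad and y of wedge in the frame of holder between -0.02 and 0.02 m and x of wedge in the frame of holder below 0.003 m and angle between wedge's own z axis and vertical below 0.12 rad and linear speed of wedge below 0.01 m/s); the arm keeps its last pose, push and grip.
It fails at once if the mandrel is jacked up or forced by more than 7 mm (distance of mandrel_under from where it was at the start of the episode above 0.007 m).
It fails at once if another tool on the bench is moved more than 30 mm (distance of any of hammer, ring_blank, loupe, flux_dish, doming_block, charcoal, needle_file, ring_clamp from where it was at the start of the episode above 0.03 m).
It also fails if it takes over 72 s, if anything falls off the work surface, if the arm or the gripper's body presses on something with over 40 N, if the wrist force passes 120 N, or if a joint passes its speed limit or range.

## Working session

There is one attempt and no reset: what is moved stays moved. The work goes in short steps, Python scripts to look and compute and a tool call to move; the robot and the scene stay as the last step left them, time stands still between calls to the robot, and variables do not carry over. Pictures are saved under pics/ and viewed, and the job is handed in when it is done.

Besides the shell and the picture viewer there is one more tool, called after "Call:" as name([rows], argument=value, ...), one row to a line, values as JSON. jog_arm: Moves the arm, as the interface text tells. Its arguments: {"type":"object","properties":{"moves":{"type":"array"},"squeeze":{"type":"number"}},"required":["moves"]}

```bash
mkdir -p pics; ls; cat > h.py <<'E'
import numpy as np, cv2
from rig import r
def snap(n,f):
    c=r.calibration(n); p,d=r.grab_frame(n)
    cv2.imwrite(f'pics/{f}.png',p[:,:,::-1]); np.savez(f'pics/{f}.npz',p=p,d=d,R=c['R'],t=c['t'],k=[c['fx'],c['fy'],c['cx'],c['cy']])
def load(f): return np.load(f'pics/{f}.npz')
def pt(z,u,v,dep=None):
    fx,fy,cx,cy=z['k']; d=z['d'][v,u] if dep is None else dep
    return np.array(z['R']).T@(np.array([(u-cx)/fx*d,(v-cy)/fy*d,d])-np.array(z['t']).ravel())
def cloud(z):
    fx,fy,cx,cy=z['k'];d=z['d'];v,u=np.mgrid[:480,:640]
    P=np.stack([(u-cx)/fx*d,(v-cy)/fy*d,d],-1)-np.array(z['t']).ravel()
    W=P@np.array(z['R']); W[d==0]=np.nan; return W
def proj(z,X):
    c=np.array(z['R'])@np.array(X)+np.array(z['t']).ravel();fx,fy,cx,cy=z['k'];return fx*c[0]/c[2]+cx,fy*c[1]/c[2]+cy
E
python3 - <<'E'
from h import *
print(r.sense())
for n in ['side','top','wrist']: snap(n,n+'0')
for n in ['side','top','wrist']:
    z=load(n+'0'); print(n,z['k'],z['R'],z['t'])
E
```

```text
pics
{'clock': 0.0, 'qpos': array([-1.16540200e+00,  3.53633386e-01,  1.63416962e+00, -9.51683697e-06,
        1.15522515e+00, -2.34813969e-03]), 'qvel': array([ 1.46796631e-03, -4.31423256e-05, -5.02979483e-04,  4.05385620e-04,
       -1.09223138e-03,  1.03342352e-03]), 'joint_efforts': array([ 3.63979954e-03, -6.05250120e+01, -3.42062974e+01,  2.86829491e-04,
        9.28203663e-03, -3.58922534e-06]), 'eef_pos': array([ 247.66401369, -573.28569214,  230.55573181]), 'tcp_rot': array([-3.14015713e+00,  5.33049419e-06,  4.07746319e-01]), 'contact_force': array([ 0.34205194, -0.43328266,  0.4212563 ]), 'wrist_torque': array([-0.07243716,  0.0213909 ,  0.00254131]), 'opening': 1.002041220219926}
side [466.62093066 466.62093066 316.15827945 236.53423052] [[-0.9895856  -0.14393097  0.00205266]
 [-0.06925596  0.46356584 -0.88335175]
 [ 0.12619013 -0.87429434 -0.46870616]] [ 410.67243015  129.90852676 1070.69736388]
top [507.35250121 507.35250121 318.90550928 239.24320652] [[ 0.12452251 -0.99221603  0.0012246 ]
 [-0.96926146 -0.12190548 -0.21370838]
 [ 0.21219417  0.02542455 -0.97689673]] [-142.98219138  443.20917964 1163.8732967 ]
wrist [384.23989499 384.23989499 313.61478127 238.4774694 ] [[ 3.96876423e-01 -9.17871859e-01 -5.96323207e-04]
 [-8.84845489e-01 -3.82768776e-01  2.65587131e-01]
 [-2.44003208e-01 -1.04877617e-01 -9.64086677e-01]] [-624.90018229  -35.25117221  377.67483522]
```

View pics/side0.png

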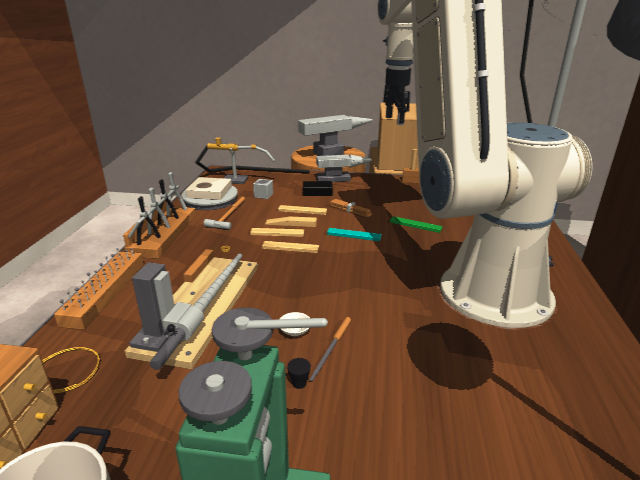

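View pics/top0.png

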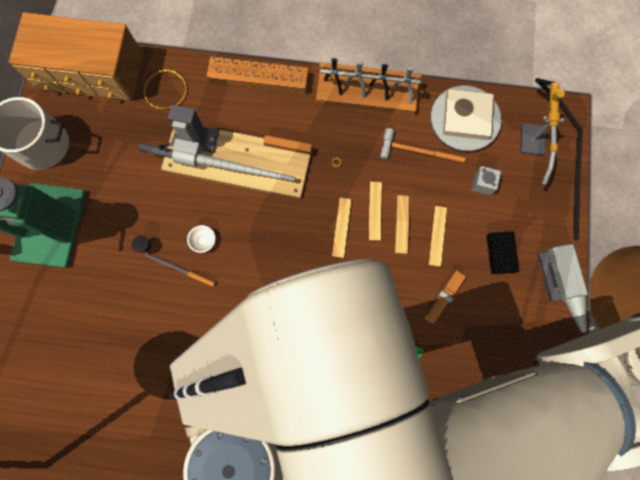

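View pics/wrist0.png

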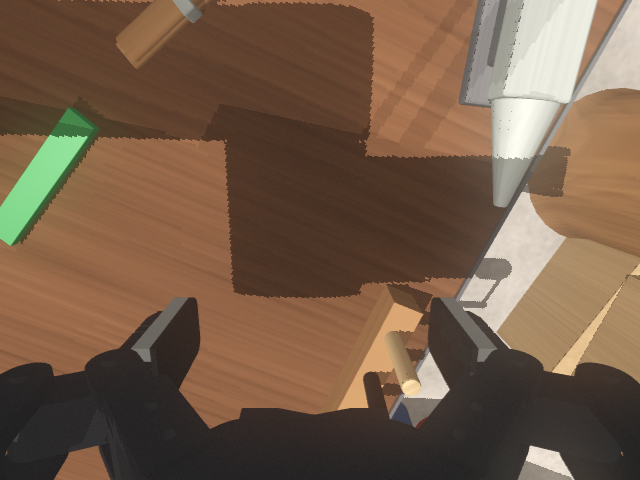

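Top picture: four beech pieces lie at about (342,228), (375,210), (402,224) and (438,236). The green piece (418,352) and the turquoise one, seen only from the side at (355,234), are decoys. The mandrel's free end is at (298,180) and the board spans (163–312,130–195). Next I'll look closer to tell the wedge from the slips.

```bash
python3 - <<'E'
from h import *
z=load('top0');p=z['p'][:,:,::-1]
a=cv2.resize(p[170:280,320:460],None,fx=5,fy=5,interpolation=cv2.INTER_CUBIC);cv2.imwrite('pics/c1.png',a)
b=cv2.resize(p[120:205,155:320],None,fx=4.8,fy=4.8,interpolation=cv2.INTER_CUBIC);cv2.imwrite('pics/c2.png',b)
s=load('side0');p=s['p'][:,:,::-1]
cv2.imwrite('pics/c3.png',cv2.resize(p[195:260,240:400],None,fx=5,fy=5,interpolation=cv2.INTER_CUBIC))
cv2.imwrite('pics/c4.png',cv2.resize(p[240:370,120:270],None,fx=4.5,fy=4.5,interpolation=cv2.INTER_CUBIC))
# height profiles & pieces
W=cloud(z)
for (u,v) in [(342,228),(375,210),(402,224),(438,236)]: print(pt(z,u,v).round(1))
hsv=cv2.cvtColor(z['p'],cv2.COLOR_RGB2HSV)
m=(W[...,2]>1.5)&(W[...,2]<25);sub=np.zeros_like(m);sub[170:275,325:455]=1
m=(m&sub&(hsv[...,2]>150)).astype(np.uint8)
n,l,st,c=cv2.connectedComponentsWithStats(m)
for i in range(1,n):
    if st[i,4]>150:
        q=W[l==i]; rc=cv2.minAreaRect(q[:,:2].astype(np.float32)); mu=q[:,:2].mean(0)
        e=np.linalg.eigh(np.cov((q[:,:2]-mu).T))[1][:,1]; e=e*np.sign(e[0]); s=(q[:,:2]-mu)@e
        print(st[i],rc,'yaw',np.arctan2(e[1],e[0]))
        print([round(float(np.median(q[(s>k-5)&(s<k+5),2])),1) for k in range(-70,71,10)])
E
```

```text
[ 501.  -138.8   11. ]
[ 558.  -215.4    8.2]
[ 528.4 -284.6   15.9]
[ 509.7 -375.6   13.9]
[369 181  13  60 683] ((558.279052734375, -215.198486328125), (155.7913055419922, 31.063627243041992), 4.680601119995117) yaw 0.08542761801075782
[9.4, 9.3, 9.0, 9.8, 10.2, 8.8, 9.3, 9.4, 10.2, 10.5, 9.5, 9.4, 8.5, 9.7, 9.2]
[395 195  14  59 692] ((531.76611328125, -285.60467529296875), (152.36492919921875, 33.09326171875), 2.433410406112671) yaw 0.044172441189387304
[16.0, 17.1, 17.5, 16.3, 16.2, 16.6, 17.2, 16.5, 15.8, 14.9, 12.4, 9.5, 8.0, 6.6, 5.0]
[332 198  19  60 683] ((504.7543029785156, -136.45001220703125), (30.804218292236328, 153.1010284423828), 89.32321166992188) yaw -0.009132673059555773
[9.1, 9.7, 9.9, 10.2, 9.9, 9.5, 10.4, 9.3, 9.9, 9.8, 9.8, 10.3, 10.2, 9.4, 10.6]
[429 206  18  61 716] ((513.4708251953125, -375.8033142089844), (32.24248123168945, 153.77378845214844), 88.19789123535156) yaw -0.02481609891495661
[9.1, 9.2, 9.3, 9.9, 9.9, 9.8, 10.5, 9.8, 9.4, 9.8, 9.6, 9.5, 10.0, 9.3, 9.3]
```

View pics/c1.png

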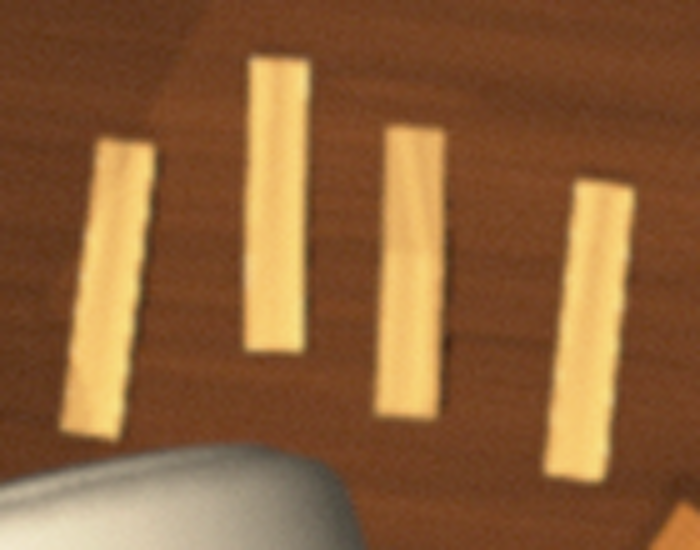

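View pics/c2.png

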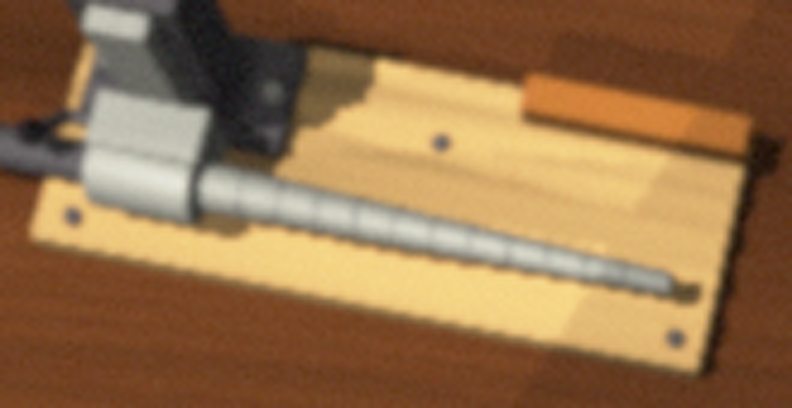

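View pics/c3.png

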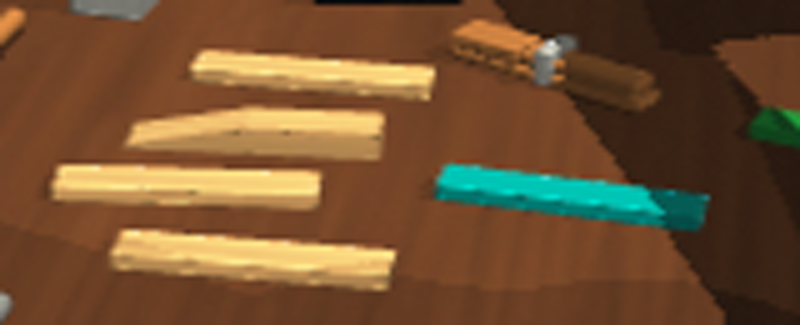

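View pics/c4.png

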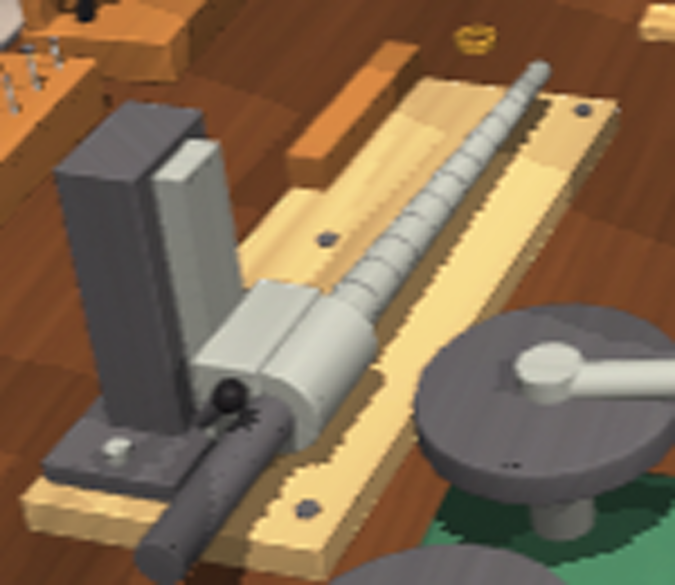

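The crops confirm it: the wedge is the third piece (402,224), stepped in height from 17 down to 5 mm with its thin end away from the robot. The other three measure a uniform 10 mm, so they are slips. Now for the holder pose, the gap and refined piece poses.

```bash
cat > m.py <<'E'
from h import *
from scipy.optimize import least_squares
def planept(z,u,v,h):
    a=pt(z,u,v,100.);C=-np.array(z['R']).T@np.array(z['t']).ravel();d=a-C;return C+d*(h-C[2])/d[2]
def rc(x,y,th):
    c,s=np.cos(th),np.sin(th);return lambda p:np.array([x+c*p[0]-s*p[1],y+s*p[0]+c*p[1]])
E
python3 - <<'E'
from m import *
z=load('top0')
# board corners from c2 (crop 4.8x, offset 155,120)
C={'nr':(703,374),'nl':(32,240),'fr':(748,160)}
loc={'nr':(-35,-60),'nl':(-35,300),'fr':(100,-60)}
for k,(a,b) in C.items():
    u,v=155+(a+.5)/4.8-.5,120+(b+.5)/4.8-.5
    C[k]=planept(z,u,v,18)[:2]; print(k,C[k].round(1))
f=lambda q:np.concatenate([rc(*q)(loc[k])-C[k] for k in C])
s=least_squares(f,[650,0,0]);print(s.x,s.fun.round(1))
W=cloud(z); x,y,th=s.x;c_,s_=np.cos(th),np.sin(th)
L=np.stack([(W[...,0]-x)*c_+(W[...,1]-y)*s_,-(W[...,0]-x)*s_+(W[...,1]-y)*c_,W[...,2]],-1)
for y0 in range(-50,200,10):
    m=(abs(L[...,1]-y0)<5)&(abs(L[...,0])<25)&(L[...,2]>30)&(L[...,2]<90); q=L[m]
    if len(q): print(y0,len(q),'top',np.percentile(q[:,2],[50,80,95]).round(1),'x',q[:,0].mean().round(1), 'diam',round(14+12*y0/235,1))
m=(abs(L[...,0]-40)<15)&(abs(L[...,1]-60)<60); print('board z',np.nanmedian(L[m][:,2]))
m=(abs(L[...,0]-90)<5)&(abs(L[...,1])<50); print('strip z',np.nanmedian(L[m][:,2]))
sz=load('side0');W2=cloud(sz)
L=np.stack([(W2[...,0]-x)*c_+(W2[...,1]-y)*s_,-(W2[...,0]-x)*s_+(W2[...,1]-y)*c_,W2[...,2]],-1)
for y0 in range(-50,200,20):
    m=(abs(L[...,1]-y0)<10)&(abs(L[...,0])<25)&(L[...,2]>25)&(L[...,2]<90); q=L[m]
    if len(q): print('side',y0,len(q),np.percentile(q[:,2],[5,20,50,80,95]).round(1),q[:,0].mean().round(1))
m=(abs(L[...,0]-40)<15)&(abs(L[...,1]-60)<60); print('board z',np.nanmedian(L[m][:,2]))
# pieces from c1 (5x, off 320,170): corners on top h=10
P={'P1':[(98,138),(155,143),(121,440),(60,431)],'P2':[(250,57),(310,59),(305,352),(245,351)],'P4':[(575,180),(634,186),(605,482),(543,474)]}
P['Wg']=[(387,125),(445,128),(438,418),(375,415)]
for k,v in P.items():
    hs=[10]*4 if k!='Wg' else [3,3,17,17]
    q=[planept(z,320+(a+.5)/5-.5,170+(b+.5)/5-.5,h)[:2] for (a,b),h in zip(v,hs)]
    loc=[(75,14),(75,-14),(-75,-14),(-75,14)]
    s2=least_squares(lambda w:np.concatenate([rc(*w)(l)-a for l,a in zip(loc,q)]),[500,-200,0]);print(k,s2.x.round(3),s2.fun.round(1))
E
```

```text
nr [564.2 -28.4]
nl [593.  331.3]
fr [684.4 -36.5]
[ 5.98112798e+02  3.00503786e+01 -9.66965999e-02] [-6.7  2.1 -0.7  0.7  7.5 -2.8]
-40 4 top [49.9 52.2 54.2] x 6.8 diam 12.0
-30 21 top [48.6 50.5 52.9] x 5.3 diam 12.5
-20 21 top [50.1 53.1 54.3] x 5.2 diam 13.0
-10 23 top [50.  53.2 56.3] x 4.4 diam 13.5
0 22 top [51.2 52.6 54.9] x 4.3 diam 14.0
10 24 top [51.1 53.7 55.8] x 4.6 diam 14.5
20 27 top [51.3 53.8 55.7] x 4.1 diam 15.0
30 26 top [51.  54.  55.3] x 4.2 diam 15.5
40 26 top [52.9 56.1 56.4] x 4.2 diam 16.0
50 29 top [53.8 56.1 56.7] x 3.5 diam 16.6
60 27 top [54.2 56.6 58.5] x 3.0 diam 17.1
70 31 top [52.7 55.4 58.6] x 3.5 diam 17.6
80 31 top [54.9 57.7 60. ] x 3.1 diam 18.1
90 32 top [56.4 57.9 59. ] x 2.7 diam 18.6
100 34 top [56.3 57.7 59. ] x 2.9 diam 19.1
110 33 top [55.2 57.7 59.3] x 2.5 diam 19.6
120 35 top [57.2 59.5 60.7] x 2.0 diam 20.1
130 35 top [56.5 58.7 63.1] x 1.9 diam 20.6
140 35 top [57.8 59.4 62. ] x 1.2 diam 21.1
150 39 top [58.2 60.6 63. ] x 2.0 diam 21.7
160 38 top [58.4 60.6 61.8] x 1.3 diam 22.2
170 41 top [59.1 62.  64.3] x 1.8 diam 22.7
180 43 top 
[... 313 characters left out ...]
47.7 50.  53.9 55.4 56.8] 2.8
side 70 46 [46.3 50.9 54.5 57.  57.6] 2.4
side 90 48 [48.7 52.  56.2 57.7 59.2] 1.9
side 110 54 [48.  51.3 57.4 59.2 60.5] 1.5
side 130 65 [49.3 54.4 58.8 60.5 61.2] 1.1
side 150 65 [48.3 52.7 58.4 61.3 62.7] -0.1
side 170 76 [49.9 55.3 60.  62.2 63.5] 0.1
side 190 82 [50.9 55.8 61.5 63.7 64.5] -1.1
board z 18.99002654376738
P1 [ 5.04041e+02 -1.36890e+02 -2.00000e-03] [-0.3 -0.3 -1.4  0.4  1.2  1.1  0.5 -1.1]
P2 [ 5.57064e+02 -2.15611e+02  8.50000e-02] [-0.8 -1.2 -1.2  1.1  0.6  0.8  1.4 -0.7]
P4 [ 5.12217e+02 -3.75026e+02 -2.40000e-02] [ 0.1 -0.7 -1.2  0.9  0.3  1.1  0.8 -1.3]
Wg [ 5.31565e+02 -2.84972e+02  4.50000e-02] [-0.8 -0.6 -1.6  0.7  0.7  1.3  1.7 -1.3]
```

Measured:
- **Holder:** origin about (603.5, 28.6), yaw about −0.08.
- **Mandrel:** underside about 38.6 mm above the bench, so the gap is about 20.5 mm. One slip (10 mm) plus the wedge at about 12.5 mm closes it.
- **Slip:** P1 at (504, −137), yaw 0. I'll grip it 45 mm behind its centre.

First I'll square the tool and move over to it.

Call:
jog_arm([
  {"grip": 0.1, "translation": [0, 0, 0], "twist": [0, 0, 0.1025]},
  {"grip": 0.1, "translation": [0, 0, 0], "twist": [0, 0, 0.1025]},
  {"grip": 0.1, "translation": [0, 0, 0], "twist": [0, 0, 0.1025]},
  {"grip": 0.1, "translation": [0, 0, 0], "twist": [0, 0, 0.1025]},
  {"grip": 0.1, "translation": [0.018, -0.036, 0], "twist": [0, 0, 0]},
  {"grip": 0.1, "translation": [0.018, -0.036, 0], "twist": [0, 0, 0]},
  {"grip": 0.1, "translation": [0.018, -0.036, 0], "twist": [0, 0, 0]},
  {"grip": 0.1, "translation": [0.018, -0.036, 0], "twist": [0, 0, 0]},
  {"grip": 0.1, "translation": [0.018, -0.036, 0], "twist": [0, 0, 0]},
  {"grip": 0.1, "translation": [0.018, -0.036, 0], "twist": [0, 0, 0]},
])

```text
clock: 0.98
eef_pos: [356.6, -356.1, 231.1]
tcp_rot: [-3.141, 0.0, -0.003]
contact_force: [0.3, -0.6, -0.3]
opening: 0.449
```

Call:
jog_arm([
  {"grip": 0.1, "translation": [0.018, -0.036, 0], "twist": [0, 0, 0]},
  {"grip": 0.1, "translation": [0.018, -0.036, 0], "twist": [0, 0, 0]},
  {"grip": 0.1, "translation": [0.018, -0.036, 0], "twist": [0, 0, 0]},
  {"grip": 0.1, "translation": [0.018, -0.036, 0.01], "twist": [0, 0, 0]},
  {"grip": 0.1, "translation": [0.018, -0.036, 0.02], "twist": [0, 0, 0]},
  {"grip": 0.1, "translation": [0.012, -0.036, 0.02], "twist": [0, 0, 0]},
  {"grip": 0.1, "translation": [0, 0, 0.02], "twist": [0, 0, 0]},
  {"grip": 0.1, "translation": [0, 0, 0.02], "twist": [0, 0, 0]},
  {"grip": 0.1, "translation": [0, 0, 0], "twist": [0, 0, 0]},
])

```text
clock: 1.73
eef_pos: [455.0, -144.2, 140.2]
tcp_rot: [-3.14, 0.005, -0.0]
contact_force: [-2.5, 1.3, -0.1]
opening: 0.45
```

```bash
python3 - <<'E'
from m import *
s=r.sense();print(s['eef_pos'])
snap('wrist','w1');z=load('w1');print(-np.array(z['R']).T@z['t'])
print(r.sense()['eef_pos'])
E
```

```text
[ 455.02652353 -144.22895926  140.16488591]
[ 522.4933227  -144.91977645  282.2596833 ]
[ 455.76688848 -145.03565923  141.85083177]
```

View pics/w1.png

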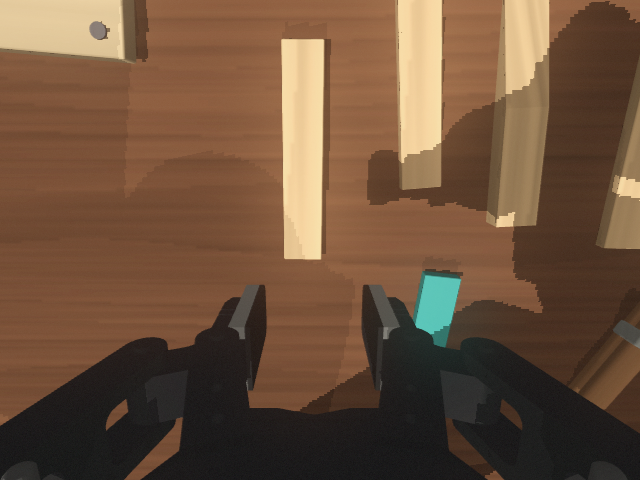

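The wrist view shows slip P1 upright with corners (281,39), (326,39), (322,259) and (284,259). The turquoise decoy's far end is at (442,272), close to the right finger. The board's near-right corner is at (135,62).

```bash
python3 - <<'E'
from m import *
z=load('w1')
q=[planept(z,*a,10)[:2] for a in [(281.5,39),(326.5,39),(322,259),(284,259)]]
loc=[(75,14),(75,-14),(-75,-14),(-75,14)]
s2=least_squares(lambda w:np.concatenate([rc(*w)(l)-a for l,a in zip(loc,q)]),[500,-140,0]);print(s2.x.round(3),s2.fun.round(1))
print('turq',[planept(z,*a,10)[:2].round(0) for a in [(427,276),(461,279)]],'board',planept(z,134,60,18).round(1))
E
```

```text
[ 5.04591e+02 -1.37743e+02 -1.10000e-02] [ 0.6 -0.4  0.3  0.5 -0.6  0.2 -0.3 -0.2]
turq [array([ 417., -231.]), array([ 414., -257.])] board [565.4 -31.3  18. ]
```

Call:
jog_arm([
  {"grip": 0.1, "translation": [0.004, -0.008, 0.03], "twist": [0, 0, 0.01]},
  {"grip": 0.1, "translation": [0, 0, 0.03], "twist": [0, 0, 0]},
  {"grip": 0.1, "translation": [0, 0, 0.03], "twist": [0, 0, 0]},
  {"grip": 0.1, "translation": [0, 0, 0.025], "twist": [0, 0, 0]},
  {"grip": 0.1, "translation": [0, 0, 0.015], "twist": [0, 0, 0]},
  {"grip": 0.1, "translation": [0, 0, 0.006], "twist": [0, 0, 0]},
  {"grip": 0.1, "translation": [0, 0, 0], "twist": [0, 0, 0]},
  {"grip": 0.1, "translation": [0, 0, 0], "twist": [0, 0, 0]},
])

```text
clock: 2.45
eef_pos: [462.0, -138.5, 8.3]
tcp_rot: [3.141, -0.001, -0.013]
contact_force: [-0.4, 0.4, -0.0]
opening: 0.449
```

Call:
jog_arm([
  {"grip": 0.1, "translation": [0, -0.001, 0.003], "twist": [0, 0, 0]},
  {"grip": 0.1, "translation": [0, 0, 0.002], "twist": [0, 0, 0]},
  {"grip": 0.1, "translation": [0, 0, 0], "twist": [0, 0, 0]},
])

```text
clock: 2.7
eef_pos: [461.6, -137.0, 2.9]
tcp_rot: [3.141, -0.001, -0.012]
contact_force: [-1.5, -0.7, -0.1]
opening: 0.449
```

Call:
jog_arm([
  {"grip": 0.6, "translation": [0, 0, 0], "twist": [0, 0, 0]},
  {"grip": 1, "translation": [0, 0, 0], "twist": [0, 0, 0]},
  {"grip": 1, "translation": [0, 0, 0], "twist": [0, 0, 0]},
  {"grip": 1, "translation": [0, 0, 0], "twist": [0, 0, 0]},
  {"grip": 1, "translation": [0, 0, 0], "twist": [0, 0, 0]},
  {"grip": 1, "translation": [0, 0, 0], "twist": [0, 0, 0]},
], squeeze=50)

```text
clock: 3.2
eef_pos: [461.6, -137.0, 3.0]
tcp_rot: [3.141, -0.001, -0.012]
contact_force: [-0.8, 1.0, 5.1]
opening: 0.312
```

Call:
jog_arm([
  {"grip": 1, "translation": [0, 0, -0.02], "twist": [0, 0, 0]},
  {"grip": 1, "translation": [0, 0, -0.03], "twist": [0, 0, 0]},
  {"grip": 1, "translation": [0, 0, -0.02], "twist": [0, 0, 0]},
  {"grip": 1, "translation": [-0.015, -0.02, 0], "twist": [0, 0, 0]},
  {"grip": 1, "translation": [-0.01, -0.035, 0], "twist": [0, 0, 0]},
  {"grip": 1, "translation": [0, -0.035, 0], "twist": [0, 0, 0]},
  {"grip": 1, "translation": [0, -0.035, 0], "twist": [0, 0, 0]},
  {"grip": 1, "translation": [0, -0.035, 0], "twist": [0, 0, 0]},
  {"grip": 1, "translation": [0, -0.016, 0], "twist": [0, 0, 0.07]},
  {"grip": 1, "translation": [0, 0, 0], "twist": [0, 0, 0]},
])

```text
clock: 4.03
eef_pos: [438.5, 42.2, 72.7]
tcp_rot: [-3.141, -0.001, -0.083]
contact_force: [-0.1, -0.8, -0.3]
opening: 0.302
```

```bash
python3 - <<'E'
from m import *
s=r.sense();print(s['eef_pos'],s['tcp_rot'],s['opening'])
snap('wrist','w2');print(r.sense()['eef_pos']); snap('side','s2')
E
```

```text
[438.47974572  42.16120475  72.72642729] [-3.14098611e+00 -8.28327625e-04 -8.28676156e-02] 0.3017113869105694
[438.3646227   40.80693107  72.59825596]
```

View pics/w2.png

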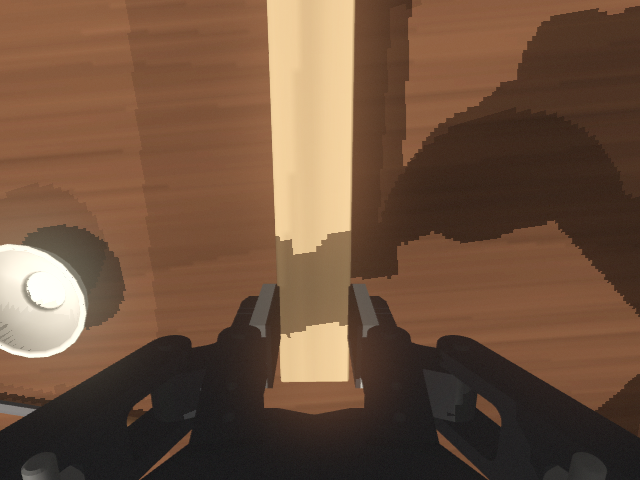

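View pics/s2.png

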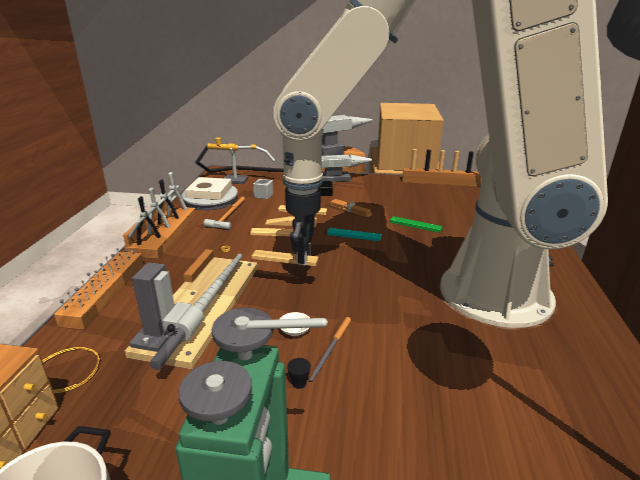

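```bash
python3 - <<'E'
from m import *
z=load('w2');W=cloud(z)
for v in range(2,380,40): print(v,[W[v,u].round(1) for u in (300,330)])
print('tail corners',[planept(z,u,382,81).round(1) for u in (280,349)])
print(proj(load('side0'),[604.5,27.2,38.6]))
E
```

```text
2 [array([544.6,  37. ,  79.7]), array([544.2,  27.6,  78.3])]
42 [array([533.3,  38.1,  79.4]), array([532.6,  28.4,  79.1])]
82 [array([521.4,  39.2,  78.8]), array([520.6,  29.3,  79.2])]
122 [array([508.8,  40.4,  78.2]), array([508. ,  30.2,  78.9])]
162 [array([495.5,  41.5,  79.6]), array([494.7,  31.2,  79.4])]
202 [array([481.6,  42.8,  79.6]), array([480.7,  32.2,  79.5])]
242 [array([467. ,  44.1,  80.5]), array([466. ,  33.2,  79.8])]
282 [array([451.4,  45.6,  80.2]), array([450.2,  34.3,  79.6])]
322 [array([434.4,  47.2,  79.3]), array([433.7,  35.5,  79.8])]
362 [array([417.4,  48.7,  80.3]), array([415.7,  36.8,  79.1])]
tail corners [array([409.4,  57.5,  81. ]), array([407.1,  29.8,  81. ])]
(np.float64(235.35502157816916), np.float64(264.6364242636105))
```

Call:
jog_arm([
  {"grip": 1, "translation": [-0.005, 0, 0.02], "twist": [0, 0, 0]},
  {"grip": 1, "translation": [0, 0, 0.02], "twist": [0, 0, 0]},
  {"grip": 1, "translation": [0, 0, 0.008], "twist": [0, 0, 0]},
  {"grip": 1, "translation": [0, 0, 0], "twist": [0, 0, 0]},
  {"grip": 1, "translation": [0, 0, 0], "twist": [0, 0, 0]},
])

```text
clock: 4.55
eef_pos: [433.2, 39.1, 24.3]
tcp_rot: [3.141, 0.001, -0.083]
contact_force: [-0.1, -0.2, -0.1]
opening: 0.307
```

Call:
jog_arm([
  {"grip": 1, "translation": [0.015, 0, 0], "twist": [0, 0, 0]},
  {"grip": 1, "translation": [0.02, 0, 0], "twist": [0, 0, 0]},
  {"grip": 1, "translation": [0.02, 0, 0], "twist": [0, 0, 0]},
  {"grip": 1, "translation": [0.02, 0, 0], "twist": [0, 0, 0]},
  {"grip": 1, "translation": [0.015, 0, 0], "twist": [0, 0, 0]},
  {"grip": 1, "translation": [0, 0, 0], "twist": [0, 0, 0]},
  {"grip": 1, "translation": [0, 0, 0], "twist": [0, 0, 0]},
])

```text
clock: 5.13
eef_pos: [523.8, 32.1, 25.2]
tcp_rot: [-3.141, -0.001, -0.083]
contact_force: [-1.0, -0.4, -0.9]
opening: 0.307
```

```bash
python3 - <<'E'
from m import *
s=r.sense();print(s['eef_pos'],s['tcp_rot'],s['opening'])
snap('wrist','w3');snap('top','t3')
p=load('t3')['p'][:,:,::-1]
cv2.imwrite('pics/c5.png',cv2.resize(p[120:280,200:360],None,fx=3.7,fy=3.7,interpolation=cv2.INTER_CUBIC))
E
```

```text
[523.83448588  32.0749043   25.1675752 ] [-3.14141772e+00 -1.24367339e-03 -8.26537644e-02] 0.30719074819710124
```

View pics/w3.png

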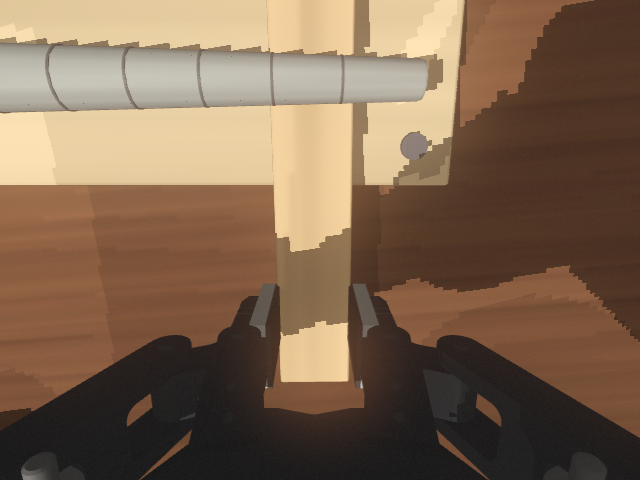

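View pics/c5.png

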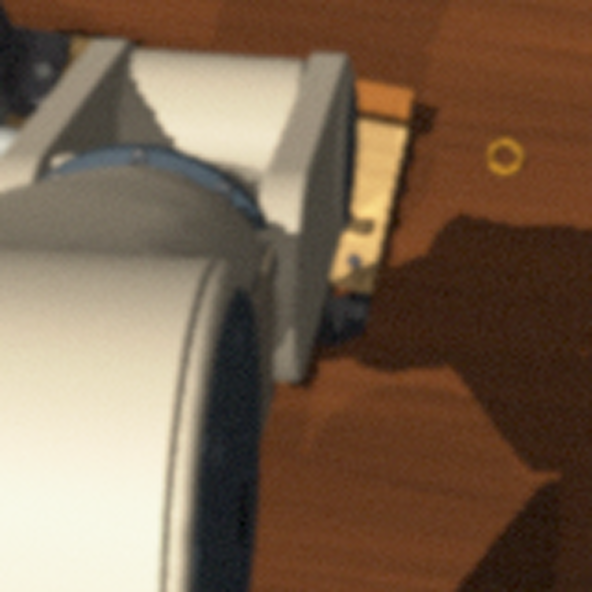

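The wrist view shows the slip passing under the mandrel. The board's near edge is at v=184, its near-right corner at (449,184) and the mandrel tip at (427,80).

```bash
python3 - <<'E'
from m import *
z=load('w3');W=cloud(z)
a=planept(z,449,184,18);b=planept(z,5,184,18);print('corner',a.round(1),b.round(1),'theta',-np.arctan((b-a)[0]/(b-a)[1]))
th=-.081;ex=np.array([np.cos(th),np.sin(th)]);ey=np.array([-ex[1],ex[0]])
o=a[:2]+35*ex+60*ey;print('origin',o)
L=np.dstack([(W[...,:2]-o)@ex,(W[...,:2]-o)@ey,W[...,2]])
for y0 in range(-40,120,10):
    m=(abs(L[...,1]-y0)<5)&(abs(L[...,0])<20)&(L[...,2]>40)&(L[...,2]<90);q=L[m];D=14+12*y0/235
    if len(q)>20:
        rr=D/2;s=least_squares(lambda w:q[:,2]-w[0]-np.sqrt(np.clip(rr**2-(q[:,0]-w[1])**2,0,None)),[45,0],loss='soft_l1')
        print(y0,len(q),'axis z',s.x.round(1),'under',round(s.x[0]-rr,1))
m=(abs(L[...,0]+25)<5)&(L[...,1]>25)&(L[...,1]<80);print('board z',np.nanmedian(L[m][:,2]))
m=(abs(L[...,0]+75)<30)&(abs(L[...,1])<8);print('slip top',np.nanmedian(L[m][:,2]))
print('tail',planept(z,281,382,31.5),planept(z,349,382,31.5)); 
for v in (50,200): print([((planept(z,u,v,32)[:2]-o)@ey).round(1) for u in ((271,353) if v==50 else (275.5,351.5))])
E
```

```text
corner [566.8 -25.   18. ] [581. 147.  18.] theta -0.08247151677514085
origin [606.5540742   32.00578962]
-40 673 axis z [44.3 -0.5] under 38.3
-30 1543 axis z [44.5 -0.5] under 38.2
-20 1635 axis z [44.9 -0.5] under 38.4
-10 1723 axis z [45.1 -0.5] under 38.3
0 1827 axis z [45.4 -0.4] under 38.4
10 1927 axis z [45.7 -0.4] under 38.5
20 2041 axis z [46.1 -0.4] under 38.6
30 2113 axis z [46.4 -0.4] under 38.6
40 2257 axis z [46.7 -0.4] under 38.6
50 2322 axis z [46.9 -0.4] under 38.7
60 2498 axis z [47.3 -0.3] under 38.7
70 2550 axis z [47.6 -0.3] under 38.8
80 879 axis z [47.6 -0.4] under 38.6
board z 17.805480298339255
slip top 98.13076276475539
tail [493.35429207  47.35037639  31.5       ] [491.04156074  19.61125853  31.5       ]
[np.float64(6.4), np.float64(-20.1)]
[np.float64(6.3), np.float64(-20.8)]
```

Call:
jog_arm([
  {"grip": 1, "translation": [0.01, -0.003, 0], "twist": [0, 0, 0]},
  {"grip": 1, "translation": [0.015, -0.004, 0], "twist": [0, 0, 0]},
  {"grip": 1, "translation": [0.015, 0, 0], "twist": [0, 0, 0]},
  {"grip": 1, "translation": [0, 0, 0.001], "twist": [0, 0, 0]},
  {"grip": 1, "translation": [0, 0, 0.001], "twist": [0, 0, 0]},
  {"grip": 1, "translation": [0, 0, 0.001], "twist": [0, 0, 0]},
  {"grip": 1, "translation": [0, 0, 0.001], "twist": [0, 0, 0]},
  {"grip": 1, "translation": [0, 0, 0], "twist": [0, 0, 0]},
])

```text
clock: 5.9
eef_pos: [562.5, 36.2, 20.9]
tcp_rot: [3.142, 0.001, -0.082]
contact_force: [-3.4, -0.2, 9.6]
opening: 0.31
```

Call:
jog_arm([
  {"grip": 0.2, "translation": [0, 0, 0], "twist": [0, 0, 0]},
  {"grip": 0.0, "translation": [0, 0, 0], "twist": [0, 0, 0]},
  {"grip": 0.0, "translation": [0, 0, 0], "twist": [0, 0, 0]},
  {"grip": 0.0, "translation": [0, 0, -0.01], "twist": [0, 0, 0]},
  {"grip": 0.0, "translation": [0, 0, -0.02], "twist": [0, 0, 0]},
  {"grip": 0.0, "translation": [-0.02, 0, -0.03], "twist": [0, 0, 0]},
  {"grip": 0.0, "translation": [-0.02, 0, -0.03], "twist": [0, 0, 0]},
  {"grip": 0.0, "translation": [0, 0, 0], "twist": [0, 0, 0]},
])

```text
clock: 6.57
eef_pos: [522.8, 39.7, 115.0]
tcp_rot: [-3.141, -0.003, -0.082]
contact_force: [1.6, -0.3, 0.6]
opening: 0.506
```

```bash
python3 - <<'E'
from m import *
s=r.sense();print(s['eef_pos'],s['tcp_rot'],s['opening'])
snap('wrist','w4')
E
```

```text
[522.78706773  39.66386267 114.99933343] [-3.14094309 -0.00337533 -0.08212566] 0.5055352239272263
```

View pics/w4.png

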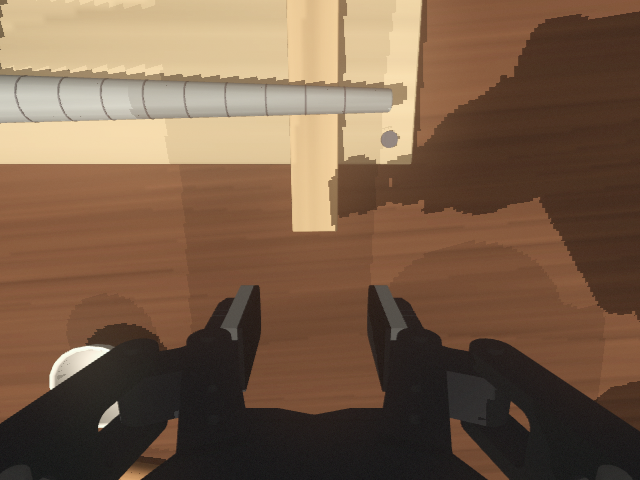

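The slip lies across under the mandrel. Its tail is at (292–337, 231) and the board corner is at (410,163).

```bash
python3 - <<'E'
from m import *
z=load('w4');W=cloud(z)
a=planept(z,410.5,163.5,18);b=planept(z,5,163.5,18);th=-np.arctan((b-a)[0]/(b-a)[1]);print(a,th)
th=-.0815;ex=np.array([np.cos(th),np.sin(th)]);ey=np.array([-ex[1],ex[0]]);o=a[:2]+35*ex+60*ey;print('origin',o)
f=lambda u,v,h:((planept(z,u,v,h)[:2]-o)@np.array([ex,ey]).T).round(1)
print('tail',f(292,231,28),f(337,231,28),'far',f(288.5,5,28),f(337,5,28))
print('slip z',np.nanmedian(W[180:225,300:325,2]),'n',W[125:155,300:325,2].mean())
E
```

```text
[566.62005937 -24.31046493  18.        ] -0.08185505266925353
origin [606.38847269  32.64103463]
tail [-75.2  12.8] [-75.2 -14.9] far [48.7 12.8] [ 48.7 -13. ]
slip z 27.91797366545414 n 27.92496134073406
```

Call:
jog_arm([
  {"grip": 0, "translation": [-0.02, 0, -0.01], "twist": [0, 0, -0.064]},
  {"grip": 0, "translation": [-0.02, 0, -0.01], "twist": [0, 0, -0.064]},
  {"grip": 0, "translation": [-0.02, 0.03, 0], "twist": [0, 0, 0]},
  {"grip": 0, "translation": [0, 0.036, 0], "twist": [0, 0, 0]},
  {"grip": 0, "translation": [0, 0.036, 0], "twist": [0, 0, 0]},
  {"grip": 0, "translation": [0, 0.036, 0], "twist": [0, 0, 0]},
  {"grip": 0, "translation": [0, 0.036, 0], "twist": [0, 0, 0]},
  {"grip": 0, "translation": [0, 0.036, 0], "twist": [0, 0, 0]},
  {"grip": 0, "translation": [0, 0.036, 0], "twist": [0, 0, 0]},
  {"grip": 0, "translation": [0, 0.036, 0], "twist": [0, 0, 0]},
])

```text
clock: 7.45
eef_pos: [476.5, -243.2, 129.7]
tcp_rot: [-3.141, 0.0, 0.046]
contact_force: [0.4, 0.3, 0.3]
opening: 0.501
```

Call:
jog_arm([
  {"grip": 0, "translation": [0, 0.03, 0], "twist": [0, 0, 0]},
  {"grip": 0, "translation": [0, 0.012, 0], "twist": [0, 0, 0]},
  {"grip": 0, "translation": [0, 0, 0], "twist": [0, 0, 0]},
  {"grip": 0, "translation": [0, 0, 0], "twist": [0, 0, 0]},
])

```text
clock: 7.78
eef_pos: [478.1, -283.0, 129.5]
tcp_rot: [-3.14, 0.001, 0.044]
contact_force: [0.1, 0.5, -1.0]
opening: 0.5
```

```bash
python3 - <<'E'
from m import *
s=r.sense();print(s['eef_pos'],s['tcp_rot'],s['opening'])
snap('wrist','w5')
E
```

```text
[ 478.14495078 -283.0177484   129.54073955] [-3.14048292e+00  1.06634808e-03  4.42473366e-02] 0.499767380522398
```

View pics/w5.png

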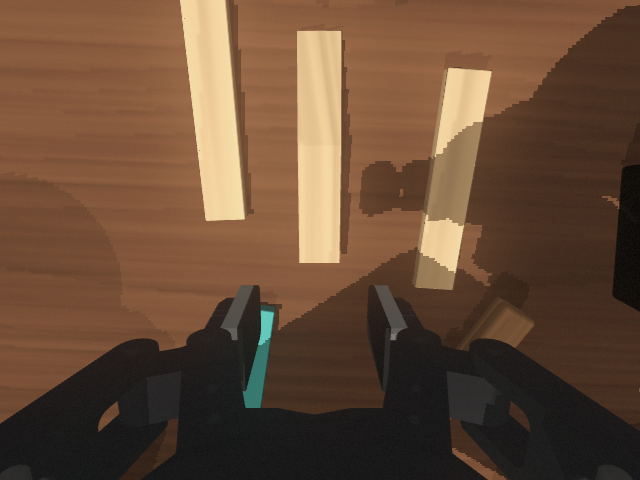

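The wedge has its tail at (300–340, 263), the break line at v≈145 and its thin end at (298–341, 31). The turquoise decoy's far end is at (265,310) and the ring clamp at (497,325).

```bash
python3 - <<'E'
from m import *
z=load('w5')
q=[planept(z,*a,h)[:2] for a,h in [((298,31),3),((341.5,31),3),((340,262.5),17),((299.5,263),17)]]
loc=[(75,14),(75,-14),(-75,-14),(-75,14)]
s=least_squares(lambda w:np.concatenate([rc(*w)(l)-a for l,a in zip(loc,q)]),[500,-280,0]);print(s.x.round(3),s.fun.round(1)); g=rc(*s.x)((-45,0));print('grip',g)
th=s.x[2];R=np.array([[np.cos(th),np.sin(th)],[-np.sin(th),np.cos(th)]])
print('turq',R@(planept(z,275,312,10)[:2]-g),'clamp',R@(planept(z,460,345,20)[:2]-g),R@(planept(z,497,300,20)[:2]-g))
E
```

```text
[ 5.31928e+02 -2.85312e+02  4.80000e-02] [ 0.1  0.3  0.2 -0.2 -0.3  0.2  0.  -0.2]
grip [ 486.97894718 -287.44986229]
turq [-71.04503949  33.25870255] clamp [ -93.14329923 -103.35282636] [ -57.2255056  -126.14351725]
```

Call:
jog_arm([
  {"grip": 0, "translation": [0.0085, 0.005, 0.03], "twist": [0, 0, -0.004]},
  {"grip": 0, "translation": [0, 0, 0.03], "twist": [0, 0, 0]},
  {"grip": 0, "translation": [0, 0, 0.03], "twist": [0, 0, 0]},
  {"grip": 0, "translation": [0, 0, 0.02], "twist": [0, 0, 0]},
  {"grip": 0, "translation": [0, 0, 0.01], "twist": [0, 0, 0]},
  {"grip": 0, "translation": [0, 0, 0], "twist": [0, 0, 0]},
  {"grip": 0, "translation": [0, 0, 0], "twist": [0, 0, 0]},
])

```text
clock: 8.42
eef_pos: [487.4, -286.9, 10.5]
tcp_rot: [-3.141, 0.001, 0.051]
contact_force: [-0.0, -0.6, 0.6]
opening: 0.501
```

Call:
jog_arm([
  {"grip": 0, "translation": [0, 0, 0.004], "twist": [0, 0, 0]},
  {"grip": 0, "translation": [0, 0, 0.002], "twist": [0, 0, 0]},
  {"grip": 0, "translation": [0, 0, 0], "twist": [0, 0, 0]},
  {"grip": 0.5, "translation": [0, 0, 0], "twist": [0, 0, 0]},
  {"grip": 1, "translation": [0, 0, 0], "twist": [0, 0, 0]},
  {"grip": 1, "translation": [0, 0, 0], "twist": [0, 0, 0]},
  {"grip": 1, "translation": [0, 0, 0], "twist": [0, 0, 0]},
  {"grip": 1, "translation": [0, 0, 0], "twist": [0, 0, 0]},
  {"grip": 1, "translation": [0, 0, 0], "twist": [0, 0, 0]},
  {"grip": 1, "translation": [0, 0, 0], "twist": [0, 0, 0]},
], squeeze=70)

```text
clock: 9.25
eef_pos: [487.7, -288.1, 5.3]
tcp_rot: [3.141, -0.001, 0.05]
contact_force: [-0.8, 1.9, 6.7]
opening: 0.309
```

Call:
jog_arm([
  {"grip": 1, "translation": [0, 0, -0.02], "twist": [0, 0, 0]},
  {"grip": 1, "translation": [0, 0, -0.035], "twist": [0, 0, 0]},
  {"grip": 1, "translation": [-0.015, 0, -0.03], "twist": [0, 0, 0]},
  {"grip": 1, "translation": [-0.02, -0.02, 0], "twist": [0, 0, 0]},
  {"grip": 1, "translation": [0, -0.036, 0], "twist": [0, 0, 0]},
  {"grip": 1, "translation": [0, -0.036, 0], "twist": [0, 0, 0]},
  {"grip": 1, "translation": [0, -0.036, 0], "twist": [0, 0, 0]},
  {"grip": 1, "translation": [0, -0.036, 0], "twist": [0, 0, 0]},
  {"grip": 1, "translation": [0, -0.036, 0], "twist": [0, 0, 0]},
  {"grip": 1, "translation": [0, -0.036, 0], "twist": [0, 0, 0]},
])

```text
clock: 10.08
eef_pos: [440.3, -52.4, 89.8]
tcp_rot: [3.141, -0.001, 0.049]
contact_force: [0.2, 0.2, -1.1]
opening: 0.311
```

Call:
jog_arm([
  {"grip": 1, "translation": [0, -0.036, 0], "twist": [0, 0, 0]},
  {"grip": 1, "translation": [0, -0.036, 0], "twist": [0, 0, 0]},
  {"grip": 1, "translation": [0, -0.02, 0], "twist": [0, 0, 0.066]},
  {"grip": 1, "translation": [0, -0.006, 0], "twist": [0, 0, 0.066]},
  {"grip": 1, "translation": [0, 0, 0], "twist": [0, 0, 0]},
  {"grip": 1, "translation": [0, 0, 0], "twist": [0, 0, 0]},
])

```text
clock: 10.58
eef_pos: [436.2, 44.2, 89.6]
tcp_rot: [3.142, -0.001, -0.079]
contact_force: [0.3, -0.6, -0.8]
opening: 0.304
```

```bash
python3 - <<'E'
from m import *
s=r.sense();print(s['eef_pos'],s['tcp_rot'],s['opening'],s['contact_force'])
snap('wrist','w6');snap('side','s6');z=load('w6')
W=cloud(z)
for v in range(2,380,40): print(v,[W[v,u].round(1) for u in (300,330)])
E
```

```text
[436.19941722  44.22533855  89.60655817] [ 3.14156111e+00 -5.21207423e-04 -7.90472478e-02] 0.30434852523051975 [ 0.33745333 -0.58918764 -0.81704949]
2 [array([544.2,  39.6,  90.1]), array([543.9,  29.7,  88.6])]
42 [array([532.3,  40.6,  90.5]), array([531.3,  30.6,  91.2])]
82 [array([519.3,  41.6,  94.2]), array([518.4,  31.7,  95.3])]
122 [array([506.5,  42.7,  97.5]), array([505.7,  32.6,  96.6])]
162 [array([493.6,  43.7, 101. ]), array([492.8,  33.6, 100.7])]
202 [array([480. ,  44.9, 100.5]), array([479.2,  34.6, 100.9])]
242 [array([465.6,  46.2, 100.3]), array([465. ,  35.5, 101.2])]
282 [array([451.1,  47.4, 102. ]), array([449.9,  36.5, 101.2])]
322 [array([434.6,  48.9, 100.9]), array([434.4,  37.6, 102.3])]
362 [array([417.8,  50.4, 101.3]), array([416.6,  38.8, 100.9])]
```

View pics/w6.png

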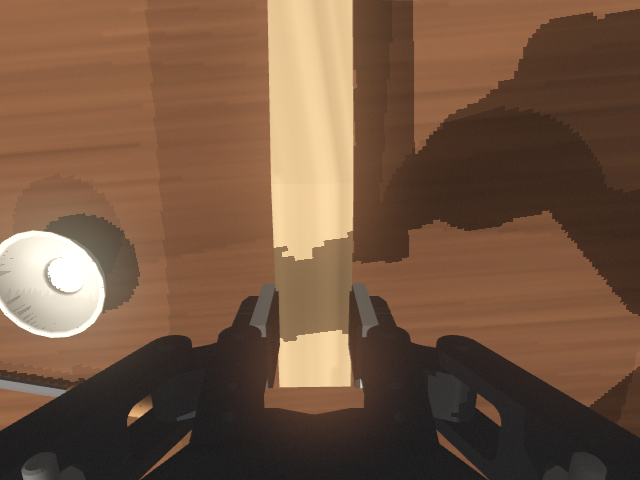

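Call:
jog_arm([
  {"grip": 1, "translation": [0, -0.002, 0.02], "twist": [0, 0, 0.003]},
  {"grip": 1, "translation": [0, 0, 0.02], "twist": [0, 0, 0]},
  {"grip": 1, "translation": [0, 0, 0.012], "twist": [0, 0, 0]},
  {"grip": 1, "translation": [0, 0, 0], "twist": [0, 0, 0]},
  {"grip": 1, "translation": [0, 0, 0], "twist": [0, 0, 0]},
])

```text
clock: 11.1
eef_pos: [435.8, 45.3, 37.0]
tcp_rot: [3.141, 0.002, -0.086]
contact_force: [-0.1, 0.4, 0.3]
opening: 0.304
```

Call:
jog_arm([
  {"grip": 1, "translation": [0.01, 0, 0], "twist": [0, 0, 0]},
  {"grip": 1, "translation": [0.015, 0, 0], "twist": [0, 0, 0]},
  {"grip": 1, "translation": [0.015, 0, 0], "twist": [0, 0, 0]},
  {"grip": 1, "translation": [0.01, 0, 0], "twist": [0, 0, 0]},
  {"grip": 1, "translation": [0, 0, 0], "twist": [0, 0, 0]},
  {"grip": 1, "translation": [0, 0, 0], "twist": [0, 0, 0]},
])

```text
clock: 11.6
eef_pos: [486.7, 41.7, 37.8]
tcp_rot: [-3.141, -0.001, -0.086]
contact_force: [-1.3, -0.4, -0.8]
opening: 0.3
```

```bash
python3 - <<'E'
from m import *
s=r.sense();print(s['eef_pos'],s['tcp_rot'],s['opening'],s['contact_force'])
snap('wrist','w7')
z=load('w7');W=cloud(z)
for v in range(2,380,30): print(v,W[v,312].round(1))
E
```

```text
[486.67259579  41.66513739  37.75541437] [-3.14143897e+00 -7.63862264e-04 -8.55467943e-02] 0.30042932478912426 [-1.26363694 -0.36152281 -0.80157965]
2 [594.7  32.3  37. ]
32 [585.3  33.1  38.9]
62 [576.   33.9  40.3]
92 [566.3  34.8  42.6]
122 [556.6  35.6  45.9]
152 [546.9  36.4  47.7]
182 [537.1  37.3  49.7]
212 [526.9  38.2  50.3]
242 [515.9  39.1  49.1]
272 [504.7  40.1  49.2]
302 [492.9  41.1  49.1]
332 [481.3  42.1  50.4]
362 [468.2  43.2  49.9]
```

View pics/w7.png

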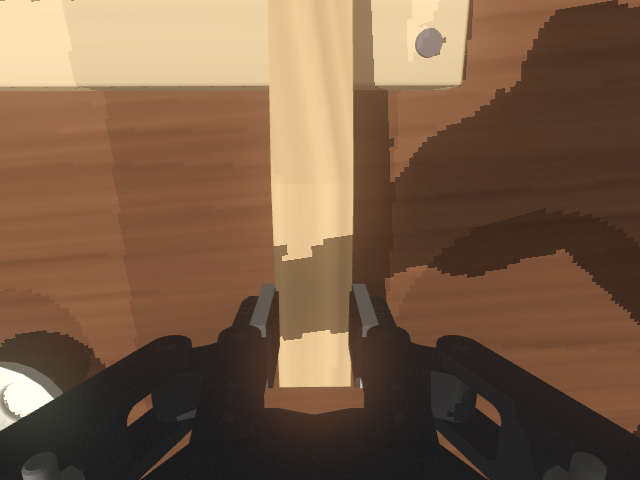

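Call:
jog_arm([
  {"grip": 1, "translation": [0, 0, 0.002], "twist": [0, 0, 0]},
  {"grip": 1, "translation": [0.01, 0, 0], "twist": [0, 0, 0]},
  {"grip": 1, "translation": [0, 0, 0.001], "twist": [0, 0, 0]},
  {"grip": 1, "translation": [0, 0, 0.001], "twist": [0, 0, 0]},
  {"grip": 1, "translation": [0, 0, 0], "twist": [0, 0, 0]},
])

```text
clock: 12.07
eef_pos: [496.1, 41.0, 33.1]
tcp_rot: [-3.142, 0.0, -0.085]
contact_force: [-0.0, 0.1, 0.2]
opening: 0.308
```

Call:
jog_arm([
  {"grip": 1, "translation": [0, 0, 0.0005], "twist": [0, 0, 0]},
  {"grip": 1, "translation": [0, 0, 0], "twist": [0, 0, 0]},
])

```text
clock: 12.23
eef_pos: [496.0, 41.0, 32.8]
tcp_rot: [-3.142, -0.0, -0.085]
contact_force: [0.2, -0.8, 0.9]
opening: 0.308
```

Call:
jog_arm([
  {"grip": 1, "translation": [0, 0, 0.0005], "twist": [0, 0, 0]},
  {"grip": 1, "translation": [0, 0, 0], "twist": [0, 0, 0]},
])

```text
clock: 12.4
eef_pos: [495.9, 41.0, 32.4]
tcp_rot: [3.142, 0.0, -0.085]
contact_force: [-1.1, 0.2, 3.8]
opening: 0.303
```

Call:
jog_arm([
  {"grip": 1, "translation": [0.005, 0, 0], "twist": [0, 0, 0]},
  {"grip": 1, "translation": [0.005, 0, 0], "twist": [0, 0, 0]},
  {"grip": 1, "translation": [0.005, 0, 0], "twist": [0, 0, 0]},
  {"grip": 1, "translation": [0.004, 0, 0], "twist": [0, 0, 0]},
  {"grip": 1, "translation": [0, 0, 0], "twist": [0, 0, 0]},
  {"grip": 1, "translation": [0, 0, 0], "twist": [0, 0, 0]},
])

```text
clock: 12.9
eef_pos: [516.6, 39.3, 32.6]
tcp_rot: [-3.141, -0.002, -0.085]
contact_force: [1.0, -0.5, 3.3]
opening: 0.309
```

Call:
jog_arm([
  {"grip": 1, "translation": [0.003, 0, 0], "twist": [0, 0, 0]},
  {"grip": 1, "translation": [0.003, 0, 0], "twist": [0, 0, 0]},
  {"grip": 1, "translation": [0, 0, 0], "twist": [0, 0, 0]},
  {"grip": 1, "translation": [0, 0, 0], "twist": [0, 0, 0]},
])

```text
clock: 13.23
eef_pos: [521.0, 38.8, 32.5]
tcp_rot: [3.142, 0.0, -0.085]
contact_force: [-2.4, 0.1, 7.3]
opening: 0.305
```

```bash
python3 - <<'E'
from m import *
s=r.sense();print(s['eef_pos'],s['tcp_rot'],s['opening'],s['contact_force'])
snap('wrist','w8');snap('side','s8')
for k in range(4):
    s=r.sense();print(s['eef_pos'].round(1),s['contact_force'].round(1)); r.grab_frame('side')
z=load('w8');W=cloud(z)
for v in range(2,390,25): print(v,W[v,312].round(1))
p=load('s8')['p'][:,:,::-1]
cv2.imwrite('pics/c8.png',cv2.resize(p[220:320,180:320],None,fx=5.5,fy=5.5,interpolation=cv2.INTER_CUBIC))
E
```

```text
[521.02922233  38.79439348  32.46114842] [ 3.14155898e+00  3.68886673e-04 -8.52963856e-02] 0.3054638870451366 [-2.43997252  0.05446514  7.28768441]
[521.1  38.8  32.5] [-3.3 -0.2  6. ]
[521.1  38.8  32.5] [-2.2  0.1  6.7]
[521.   38.8  32.5] [-2.7  0.6  6.9]
[521.1  38.8  32.5] [-2.1 -0.5  6.4]
2 [628.4  29.6  34.1]
27 [620.7  30.2  35.5]
52 [610.6  31.   50. ]
77 [603.4  31.7  52.2]
102 [597.3  32.2  40.4]
127 [589.4  32.9  40.7]
152 [581.3  33.6  42.3]
177 [573.1  34.3  43.3]
202 [564.7  35.   44.4]
227 [555.9  35.8  44.3]
252 [546.8  36.6  44.4]
277 [537.2  37.4  44. ]
302 [527.4  38.2  44.2]
327 [517.5  39.1  44.8]
352 [506.7  40.   44.3]
377 [495.9  41.   44.6]
```

View pics/w8.png

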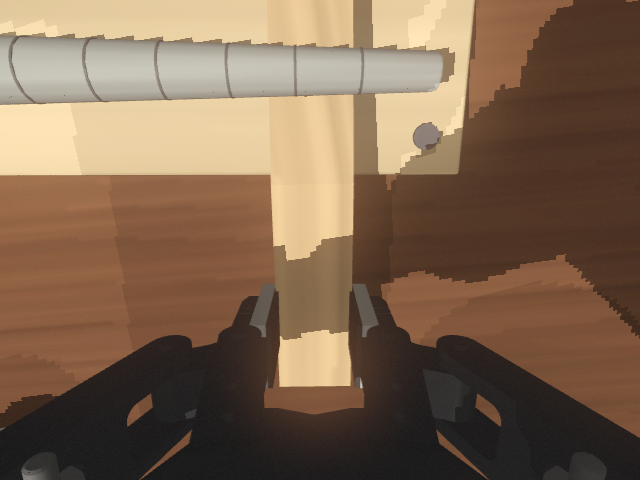

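View pics/c8.png

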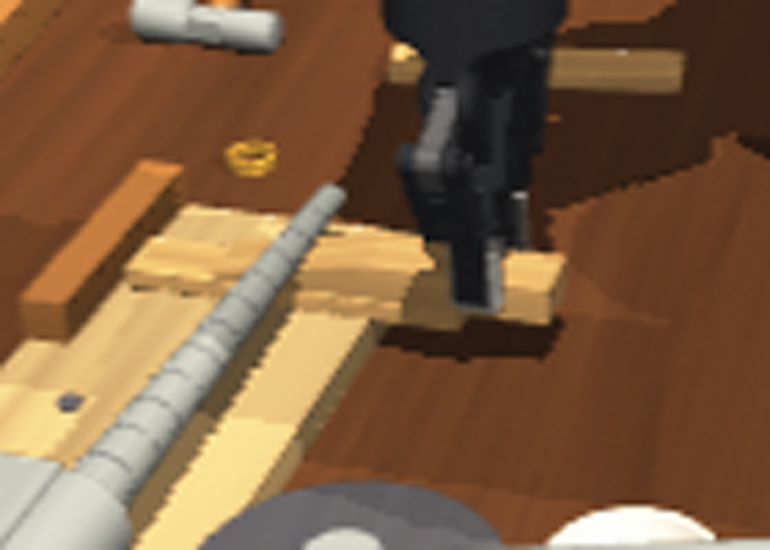

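Wedge break line is at v≈175 (x≈573), so about 10.8 mm of wedge is under the mandrel and contact is imminent. Pushing on in small steps.

Call:
jog_arm([
  {"grip": 1, "translation": [0.002, 0, 0], "twist": [0, 0, 0]},
  {"grip": 1, "translation": [0, 0, 0], "twist": [0, 0, 0]},
  {"grip": 1, "translation": [0, 0, 0], "twist": [0, 0, 0]},
])

```text
clock: 13.78
eef_pos: [522.2, 38.6, 32.4]
tcp_rot: [3.141, 0.002, -0.085]
contact_force: [-4.5, 0.2, 9.5]
opening: 0.303
```

Call:
jog_arm([
  {"grip": 1, "translation": [0.002, 0, 0], "twist": [0, 0, 0]},
  {"grip": 1, "translation": [0, 0, 0], "twist": [0, 0, 0]},
  {"grip": 1, "translation": [0, 0, 0], "twist": [0, 0, 0]},
])

```text
clock: 14.03
eef_pos: [523.6, 38.5, 32.4]
tcp_rot: [3.141, 0.003, -0.085]
contact_force: [-7.9, 0.2, 12.0]
opening: 0.306
```

Call:
jog_arm([
  {"grip": 1, "translation": [0.002, 0, 0], "twist": [0, 0, 0]},
  {"grip": 1, "translation": [0, 0, 0], "twist": [0, 0, 0]},
  {"grip": 1, "translation": [0, 0, 0], "twist": [0, 0, 0]},
])

```text
clock: 14.28
eef_pos: [524.9, 38.3, 32.3]
tcp_rot: [3.141, 0.004, -0.085]
contact_force: [-9.2, 0.7, 13.1]
opening: 0.305
```

```bash
cat > rise.py <<'E'
from m import *
import sys
def fit(f):
    z=load(f);W=cloud(z);th=-.0815;ex=np.array([np.cos(th),np.sin(th)]);ey=np.array([-ex[1],ex[0]]);o=np.array([606.4,32.3])
    L=np.dstack([(W[...,:2]-o)@ex,(W[...,:2]-o)@ey,W[...,2]]);out=[]
    for y0 in (-35,-25,-15,-5,5,15,30,50,70):
        D=14+12*y0/235;m=(abs(L[...,1]-y0)<5)&(abs(L[...,0])<9)&(L[...,2]>46-(6 if abs(y0)>20 else 0))&(L[...,2]<70);q=L[m]
        if len(q)>30:
            rr=D/2;s=least_squares(lambda w:q[:,2]-w[0]-np.sqrt(np.clip(rr**2-(q[:,0]-w[1])**2,0,None)),[46,0],loss='soft_l1');out.append((y0,round(s.x[0]-rr,2)))
    m=(abs(L[...,0]+20)<8)&(L[...,1]>25)&(L[...,1]<70);print(f,out,'board',np.nanmedian(L[m][:,2]).round(2))
    # wedge profile along centre, holder x
    pr=[(k,round(float(np.nanmedian(L[(abs(L[...,0]-k)<3)&(abs(L[...,1])<8)][:,2])),1)) for k in range(-110,-8,6)];print(pr)
E
python3 - <<'E'
from rise import *
snap('wrist','w9')
for f in ('w3','w8','w9'): fit(f)
E
```

```text
w3 [(-35, np.float64(38.25)), (-25, np.float64(38.33)), (-15, np.float64(38.41)), (-5, np.float64(38.38)), (5, np.float64(38.48)), (15, np.float64(38.51)), (30, np.float64(38.6)), (50, np.float64(38.68)), (70, np.float64(38.78))] board 17.81
[(-110, 32.2), (-104, 32.1), (-98, 32.1), (-92, 32.4), (-86, 32.6), (-80, 32.6), (-74, 105.5), (-68, 105.0), (-62, 119.6), (-56, 31.9), (-50, 32.0), (-44, 32.0), (-38, 32.0), (-32, 31.9), (-26, 31.9), (-20, 31.9), (-14, 31.9)]
w8 [(-35, np.float64(38.37)), (-25, np.float64(38.44)), (-15, np.float64(38.54)), (-5, np.float64(38.51)), (5, np.float64(38.61)), (15, np.float64(38.6)), (30, np.float64(38.68)), (50, np.float64(38.77)), (70, np.float64(38.88))] board 17.83
[(-110, 43.8), (-104, 43.9), (-98, 44.0), (-92, 44.0), (-86, 44.2), (-80, 44.2), (-74, 115.9), (-68, 44.7), (-62, 44.5), (-56, 44.5), (-50, 44.6), (-44, 44.7), (-38, 44.8), (-32, 44.2), (-26, 43.1), (-20, 41.9), (-14, 40.8)]
w9 [(-35, np.float64(39.14)), (-25, np.float64(39.16)), (-15, np.float64(39.19)), (-5, np.float64(39.16)), (5, np.float64(39.23)), (15, np.float64(39.23)), (30, np.float64(39.26)), (50, np.float64(39.29)), (70, np.float64(39.31))] board 17.83
[(-110, 43.5), (-104, 43.6), (-98, 43.7), (-92, 43.8), (-86, 43.9), (-80, 44.0), (-74, 107.0), (-68, 116.4), (-62, 44.8), (-56, 44.4), (-50, 44.5), (-44, 44.6), (-38, 44.7), (-32, 44.8), (-26, 43.8), (-20, 42.7), (-14, 41.6)]
```

The depth fit shows the mandrel has risen 0.7 mm, so the wedge is bearing. I'll ease the downward press a little and go on to about 2 mm.

Call:
jog_arm([
  {"grip": 1, "translation": [0.001, 0, -0.0005], "twist": [0, 0, 0]},
  {"grip": 1, "translation": [0.002, 0, 0], "twist": [0, 0, 0]},
  {"grip": 1, "translation": [0.001, 0, -0.0003], "twist": [0, 0, 0]},
  {"grip": 1, "translation": [0, 0, 0], "twist": [0, 0, 0]},
  {"grip": 1, "translation": [0, 0, 0], "twist": [0, 0, 0]},
])

```text
clock: 14.75
eef_pos: [528.5, 38.0, 32.8]
tcp_rot: [3.141, 0.005, -0.085]
contact_force: [-8.6, 0.7, 11.2]
opening: 0.307
```

```bash
python3 - <<'E'
from rise import *
snap('wrist','w10');fit('w10')
E
```

```text
w10 [(-35, np.float64(39.52)), (-25, np.float64(39.54)), (-15, np.float64(39.59)), (-5, np.float64(39.54)), (5, np.float64(39.56)), (15, np.float64(39.56)), (30, np.float64(39.57)), (50, np.float64(39.58)), (70, np.float64(39.6))] board 17.8
[(-110, 44.1), (-104, 44.4), (-98, 44.4), (-92, 44.4), (-86, 44.5), (-80, 44.5), (-74, 44.5), (-68, 116.2), (-62, 44.7), (-56, 45.1), (-50, 44.7), (-44, 44.8), (-38, 44.8), (-32, 44.9), (-26, 44.4), (-20, 43.3), (-14, 42.2)]
```

Call:
jog_arm([
  {"grip": 1, "translation": [0.002, 0, -0.0002], "twist": [0, 0, 0]},
  {"grip": 1, "translation": [0.002, 0, 0], "twist": [0, 0, 0]},
  {"grip": 1, "translation": [0.001, 0, -0.0002], "twist": [0, 0, 0]},
  {"grip": 1, "translation": [0, 0, 0], "twist": [0, 0, 0]},
  {"grip": 1, "translation": [0, 0, 0], "twist": [0, 0, 0]},
  {"grip": 1, "translation": [0, 0, 0], "twist": [0, 0, 0]},
  {"grip": 1, "translation": [0, 0, 0], "twist": [0, 0, 0]},
])

```text
clock: 15.38
eef_pos: [532.4, 37.5, 33.1]
tcp_rot: [3.141, 0.007, -0.085]
contact_force: [-12.2, 1.4, 12.7]
opening: 0.305
```

```bash
python3 - <<'E'
from rise import *
snap('wrist','w11');fit('w11')
E
```

```text
w11 [(-35, np.float64(40.14)), (-25, np.float64(40.13)), (-15, np.float64(40.15)), (-5, np.float64(40.08)), (5, np.float64(40.14)), (15, np.float64(40.07)), (30, np.float64(40.06)), (50, np.float64(40.02)), (70, np.float64(39.98))] board 17.81
[(-110, nan), (-104, 44.5), (-98, 44.6), (-92, 44.6), (-86, 44.7), (-80, 44.7), (-74, 44.7), (-68, 44.7), (-62, 116.4), (-56, 45.3), (-50, 44.8), (-44, 44.8), (-38, 44.8), (-32, 44.8), (-26, 44.9), (-20, 44.0), (-14, 42.9)]
  return np.nanmean(a, axis, out=out, keepdims=keepdims)
```

View pics/w11.png

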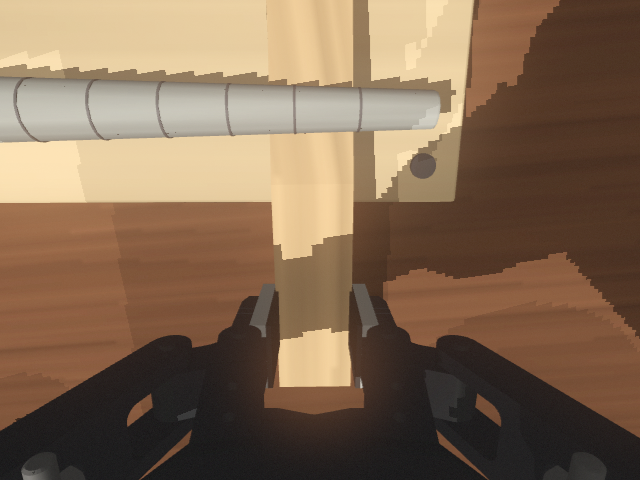

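The mandrel is up about 1.7 mm, the wedge is level, and its centre is at holder x≈−29, y≈−1. I'll hold briefly and recheck that it's steady.

Call:
jog_arm([
  {"grip": 1, "translation": [0, 0, 0], "twist": [0, 0, 0]},
  {"grip": 1, "translation": [0, 0, 0], "twist": [0, 0, 0]},
  {"grip": 1, "translation": [0, 0, 0], "twist": [0, 0, 0]},
  {"grip": 1, "translation": [0, 0, 0], "twist": [0, 0, 0]},
  {"grip": 1, "translation": [0, 0, 0], "twist": [0, 0, 0]},
  {"grip": 1, "translation": [0, 0, 0], "twist": [0, 0, 0]},
  {"grip": 1, "translation": [0, 0, 0], "twist": [0, 0, 0]},
  {"grip": 1, "translation": [0, 0, 0], "twist": [0, 0, 0]},
])

```text
clock: 16.1
eef_pos: [532.4, 37.5, 33.1]
tcp_rot: [3.141, 0.007, -0.085]
contact_force: [-11.0, 1.1, 13.1]
opening: 0.307
```

```bash
python3 - <<'E' 2>/dev/null
from rise import *
snap('wrist','w12');fit('w12');snap('side','s12')
a=load('side0')['p'].astype(int);b=load('s12')['p'].astype(int)
cv2.imwrite('pics/c12.png',cv2.resize(b[160:400,100:420,::-1].astype(np.uint8),None,fx=2.5,fy=2.5,interpolation=cv2.INTER_CUBIC))
E
```

```text
w12 [(-35, np.float64(40.13)), (-25, np.float64(40.15)), (-15, np.float64(40.13)), (-5, np.float64(40.1)), (5, np.float64(40.15)), (15, np.float64(40.07)), (30, np.float64(40.07)), (50, np.float64(39.99)), (70, np.float64(39.97))] board 17.83
[(-110, nan), (-104, 44.6), (-98, 44.6), (-92, 44.7), (-86, 44.6), (-80, 44.6), (-74, 44.8), (-68, 44.7), (-62, 116.4), (-56, 45.2), (-50, 44.8), (-44, 44.8), (-38, 44.8), (-32, 44.8), (-26, 44.9), (-20, 44.1), (-14, 42.9)]
```

View pics/c12.png

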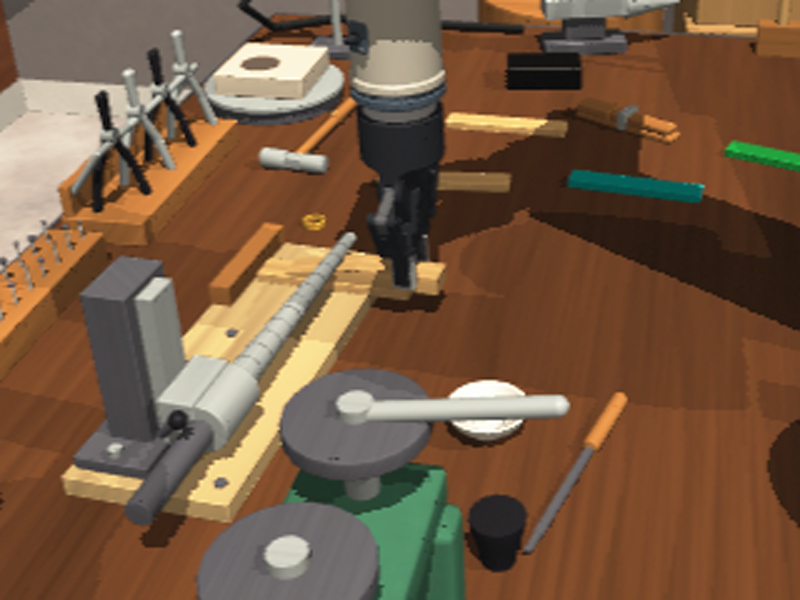

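The side view shows the slip and wedge stacked under the mandrel and the gripper, around (405,255), clear of it. The other tools are undisturbed and the readings are steady, so I'm handing in.

```bash
python3 -c "
from rig import r
r.sign_off()"
```

```text
the job is handed in; nothing more can be done
```

I packed up the free end with one slip and the wedge and handed the job in at about 16 s, with the gripper still holding the wedge pushed home. The sign-off gave no verdict, so what follows is from my own checks.

- **Packing:** The gap measured about 20.5 mm, so one slip was enough. When I let it go it lay flat on the board, centred near holder x 0, y −0.5 mm. The push may since have carried it up to 5 mm to the stop; I did not re-measure it.
- **Lift:** Depth fits from the wrist camera put the mandrel's rise at about 1.7 mm, unchanged over 0.7 s. From the stated stiffness that is roughly 5 N; I did not measure the mandrel force directly.
- **Wedge:** It sits level, within about 0.01 rad. Its centre is near holder x −29, y −1 mm, and its yaw is within about 0.01 rad of square.
- **Forces:** The wrist reads about 11 N of push and 13 N upward, so the fingers also press the wedge down onto the slip.
- **Contact and other tools:** The last side view shows the fingers clear of the mandrel. The bystander tools in that view look where they were at the start; I did not measure their positions.

**Disagreement:** The top and wrist cameras differ by about 3 to 5 mm on the holder's position. I used the close wrist view.

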